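# Switch on and start the cassette reader

### The arm

A 6-joint arm with a two-finger parallel gripper is mounted at the origin on a cart in front of the work surface, level with it; the furniture and walls round the work are solid. World frame = base frame: x ahead of the robot, y to its left, z up, the work surface at z = 0. Lengths are in m, angles in rad, forces in N, time in s.
With the tool pointing down it reaches from about 0.25 to 0.725 m from the base axis. Payload 9.7 kg.
Tool frame: the origin (TCP) lies at the very end of the fingers, on their centre line; the grasp point (between the pads) lies 19 mm behind it; z points along the fingers, y is the line along which they close (so a half turn about z gives the same grasp; the last joint's range is limited). The gripper opens to 85 mm and grips with 20 to 120 N. Pads are 22 mm wide; open, the fingers measure 114 mm over their backs; the gripper's body (76 mm by 85 mm) begins 54 mm behind the grasp point. The pads swing forward as they close: fully open they stand 13 mm farther back than shut.
Start: joints at [1.225, 0.087, 0.176, 1.66, 0, 1.571], TCP at [0.186, 0.517, 0.231] pointing down, gripper open.
Joint ranges: [-3.13, 3.13], [-0.85, 1.81], [-1.15, 1.24], [-2.2, 2.28], [-1.44, 1.52], [-3.14, 3.14]. Speed limits (rad/s): [2.22, 2.22, 2.57, 3.14, 3.14, 3.14].

### API

Orientations are given as a unit quaternion [w, x, y, z].
In Python, from station import env gives the robot as it stands. The module is installed in compiled form; this text tells all that it offers.
- The arm moves only by the tool move_arm, never from a script. Its argument "series" is a list that holds one entry, the list of rows, each a list of 7 numbers: the shift along the world's x, y, z in cm, then the turn, a rotation vector about the world's x, y, z in rad, then the closure, from 0 (fully open) to 1 (shut). A call has 1 to 10 rows; each row shifts and turns the commanded pose from where the row before left it; what a row does not reach is not made up. A row lasts 1/10 s, in which the tool goes at most 50 mm and 8.59 degrees, less where a joint would pass 70% of its speed; a pose out of reach is approached as far as the arm can. A call with a gripper value outside its range is refused whole. The fingers move at their own pace and stop on an object; "squeeze" is the grip in N (left out, the last holds). Time passes only in rows, so rows that do not move let the fingers close. It gives the time, the measured TCP pose, the force, the opening and the grip force at its end, in the units of the state.
- env.get_obs(): the state, without advancing time (a new reading comes with each control period).
- env.read_camera(name): name is "scene" or "top" or "wrist"; returns the picture (400x640x3 uint8, red, green, blue); there is no depth.
- env.camera_info(name): a dict with "fx", "fy", "cx", "cy" (pixels), "view" (4x4, takes a point from world to camera coordinates). Camera axes: x right, y up, looking along -z (the intrinsics and any distortion apply to the point x, -y, -z); pixel columns grow to the right and rows downward; lengths in m; the calibration is good to about 2 mm. A picture is of the moment at which its call begins: read the wrist's pose just before it. camera_info takes no time and is no camera call; for the wrist camera it gives the pose at the moment of the call.
- env.close_job(): hands the job in; it is judged then, once.
The state is a dict: "t": time; "joint_pos": joint angles; "joint_velocities": joint speeds; "joint_efforts": joint torques, N m; "ee_pos": TCP position; "eef_rot": TCP orientation; "wrist_force": force on the tool from outside, world axes, zero at the start; "ft_torque": the same for the moment, N m; "opening": finger opening in m; "gripper_force": force on a finger pad.
Only numpy, scipy, OpenCV 4.12 (cv2) and the standard library are available. Lean on these libraries where they do the work, as an engineer would, in place of code of your own. Each camera call takes 0.05 s, during which the arm holds its last target. There are 200 camera calls.

### The job

Start the cassette reader with the fingertips: first rock the white switch fully over by pressing the raised rear end with the orange stripe, then press the blue key fully down so that it stays down, and then press the green key fully down and finish while still holding it down. Keep to that order and do not press the red key. Lift nothing, and leave the cassette, the bottle, the pen and the cup where they are.

Things in the scene. Friction and masses are not known exactly. Their poses are not given: they have to be found in the camera images.
- reader: Cassette reader: fixed grey instrument, 170 (x) by 270 (y) mm, flat top 50 mm up. Origin: centre of its underside; x to its rear, y left, z up; turned up to 0.35 rad. In its frame (mm): three round keys at x -40, y +95, +40, -15 (colours change places), rocker at x -30, y -90, blue-framed cassette pocket at x 50, y 65, dark display at the right rear.
- rocker (a joint): White rocker switch, 68 mm long front to rear, 32 mm wide, hinged across its middle 58 mm above the table; rad: about 0 = off (rear half, with the orange stripe, slopes up at 0.4 rad; front half level), 0.4 = on (rear half level, its top 62 mm above the table). Stays where left; the rear half yields to about 3 N at 20 mm from the hinge.
- rocker_on_end (a point): point to press on the rocker: on the top face of the rear half, 22 mm from the hinge, next to the orange stripe; about 70 mm above the table when off, 62 mm when on (it also moves 4 mm to the rear as it goes down)
- blue_key (a joint): Blue round key, 30 mm across, stands 12 mm proud of its 40 mm black collar; travel in m, 0 = up, 0.006 = fully down. It has no spring: it yields to about 2.5 N and stays down where it is left.
- blue_key_top (a point): centre of the top face of the blue key; 65 mm above the table while the key is up, 59 mm when it is fully down
- green_key (a joint): Green round key, same shape; travel in m, 0 = up, 0.006 = fully down. Sprung: starts to move at 1.5 N, fully down at 4.5 N, comes up again when let go.
- green_key_top (a point): centre of the top face of the green key; 65 mm above the table while the key is up, 59 mm when it is fully down
- red_key (a joint): Red round key (cancel), same shape and spring as the green one; travel in m, 0 = up. Must not be pressed.
- red_key_top (a point): centre of the top face of the red key; 65 mm above the table while the key is up, 59 mm when it is fully down
- cassette: white test cassette, 20 x 70 x 6 mm, lying loose in the reader's blue-framed pocket (frame 4 mm high), top 56 mm above the table; origin: centre of its underside
- bottle: small white dropper bottle, 20 mm across, 64 mm tall, standing loose on the rear of the reader's top (reader frame about x = 55, y = -15 mm), so its tip is 114 mm above the table; origin: centre of its underside, z up
- pen: red pen, 145 mm long, 9 mm high, lying loose on the table before the reader; origin: centre of its underside
- glass: brown cup, 72 mm across, 34 mm high, standing loose on the table to the left; origin: centre of its underside
Not all that is in view belongs to the job. Leave any purple or turquoise look-alike of the bottle alone.

How it is judged:
By the outcome, as a careful person would: the job done as asked, in the order asked, and still so for the second after the job is handed in, while the arm keeps its last pose, push and grip.
It also fails if it takes over 35 s, if anything falls off the work surface, if the arm or the gripper's body presses on something with over 40 N, if the wrist force passes 120 N, or if a joint passes its speed limit or range.

## Working session

There is one attempt and no reset: what is moved stays moved. The work goes in short steps, Python scripts to look and compute and a tool call to move; the robot and the scene stay as the last step left them, time stands still between calls to the robot, and variables do not carry over. Pictures are saved under pics/ and viewed, at most 10 in all, crops included, and the job is handed in when it is done.

Besides the shell and the picture viewer there is one more tool, called after "Emit:" by a JSON object that holds its "fn" and its "kwargs", one argument or row to a line. move_arm: Moves the arm, as the interface text tells. Its arguments: {"type":"object","properties":{"series":{"type":"array","items":{"type":"array","items":{"type":"array","items":{"type":"number"}}}},"squeeze":{"type":"number"}},"required":["series"]}

```bash
mkdir -p pics; python3 - <<'E'
from station import env
import cv2
o=env.get_obs();print(o['t'],o['ee_pos'],o['eef_rot'],o['opening'],o['wrist_force'])
for n in("top","scene"):
    im=env.read_camera(n);cv2.imwrite(f"pics/{n}0.png",im[:,:,::-1]);i=env.camera_info(n);print({k:(v if k!='view' else v.round(3).tolist()) for k,v in i.items()})
E
```

```text
0.0 [0.18634216 0.51721584 0.23057104] [-1.15704192e-04  1.72031148e-01  9.85091270e-01 -6.78590769e-04] 0.08535208232630775 [0.38805178 0.62717813 0.53730433]
{'fx': 429.56444545656063, 'fy': 429.56444545656063, 'cx': 320.92055434589014, 'cy': 204.3894619592169, 'view': [[0.025, -1.0, -0.001, 0.133], [0.995, 0.024, 0.1, -0.567], [-0.1, -0.004, 0.995, -0.95], [0.0, 0.0, 0.0, 1.0]]}
{'fx': 443.8540081078932, 'fy': 443.8540081078932, 'cx': 320.7172208439267, 'cy': 198.65088780249428, 'view': [[0.472, -0.881, 0.027, -0.153], [0.366, 0.223, 0.904, -0.287], [-0.802, -0.417, 0.428, -0.598], [0.0, 0.0, 0.0, 1.0]]}
```

View pics/top0.png

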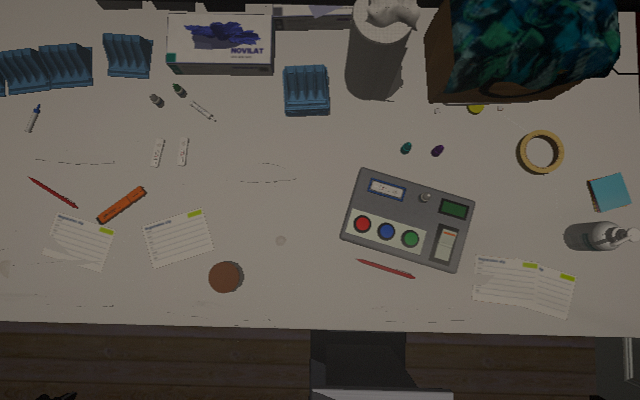

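View pics/scene0.png

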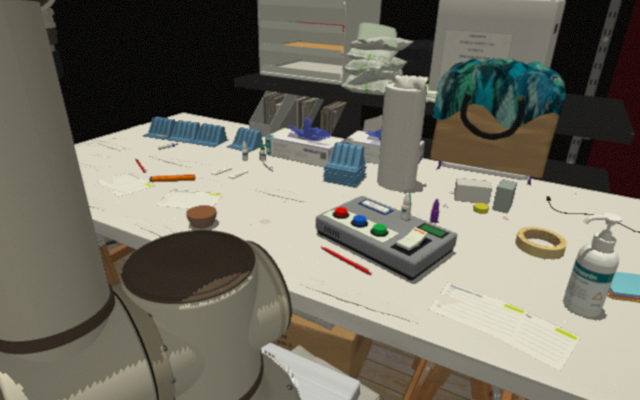

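```bash
python3 - <<'E'
import cv2
im=cv2.imread("pics/top0.png")[160:280,330:490]
cv2.imwrite("pics/c.png",cv2.resize(im,None,fx=5,fy=5,interpolation=cv2.INTER_CUBIC))
E
```

```text
(no output)
```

View pics/c.png

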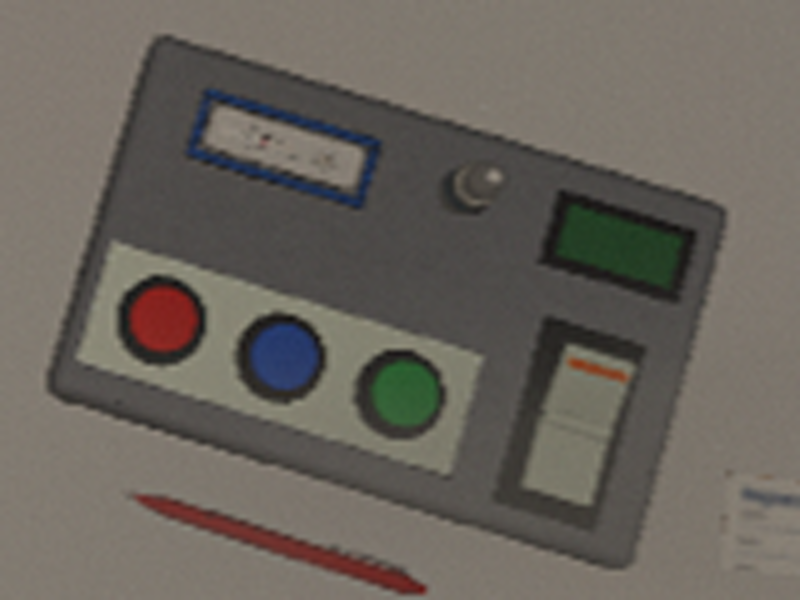

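The crop shows red, blue and green keys at (163,319), (286,355), (405,393); rocker hinge about (573,425), orange stripe (598,370). The bottle is at about (475,188).

```bash
cat >h.py <<'E'
import numpy as np
from station import env
def ray(name,uv,z):
    i=env.camera_info(name);V=np.array(i['view']);R=V[:3,:3];c=-R.T@V[:3,3]
    d=R.T@np.array([(uv[0]-i['cx'])/i['fx'],-(uv[1]-i['cy'])/i['fy'],-1]);return c+d*(z-c[2])/d[2]
E
python3 - <<'E'
from h import *
from scipy.spatial.transform import Rotation as Ro
P=[]
for n,(u,v),z in [("red",(163,319),.065),("blue",(286,355),.065),("green",(405,393),.065),("hinge",(573,425),.060),("stripe",(598,370),.071)]:
    p=ray("top",((u-2)/5+330,(v-2)/5+160),z);P.append(p);print(n,p.round(4))
P=np.array(P)[:4,:2];L=np.array([[-40,95],[-40,40],[-40,-15],[-30,-90]])/1e3
a=L-L.mean(0);b=P-P.mean(0)
th=np.arctan2((a[:,0]*b[:,1]-a[:,1]*b[:,0]).sum(),(a*b).sum())
R=np.array([[np.cos(th),-np.sin(th)],[np.sin(th),np.cos(th)]]);t=P.mean(0)-R@L.mean(0)
print("th",th,t,(P-(L@R.T+t)).round(4).tolist())
for n,l in dict(red=(-40,95),blue=(-40,40),green=(-40,-15),on_end=(-30+20.5,-90),bottle=(55,-15)).items(): print(n,(R@np.array(l)/1e3+t).round(4))
o=env.get_obs();print(Ro.from_quat(np.roll(o['eef_rot'],-1)).as_matrix().round(3))
E
```

```text
red [0.5205 0.056  0.065 ]
blue [0.5062 0.0022 0.065 ]
green [ 0.4909 -0.0497  0.065 ]
hinge [ 0.4789 -0.1241  0.06  ]
stripe [ 0.5027 -0.1319  0.071 ]
th -0.2819486873244004 [ 0.53305522 -0.04650691] [[-0.0005, 0.0002], [0.0004, -0.0008], [0.0004, 0.0001], [-0.0003, 0.0005]]
red [0.5211 0.0559]
blue [0.5058 0.003 ]
green [ 0.4905 -0.0498]
on_end [ 0.4989 -0.1303]
bottle [ 0.5817 -0.0762]
[[-0.941  0.339 -0.   ]
 [ 0.339  0.941 -0.001]
 [ 0.    -0.001 -1.   ]]
```

Emit:
{"fn": "move_arm", "kwargs": {
  "series": [
    [[1.6,-3.2,-0.5,0,0,0.0064,1],[1.6,-3.2,-0.5,0,0,0.0064,1],[1.6,-3.2,-0.5,0,0,0.0064,1],[1.6,-3.2,-0.5,0,0,0.0064,1],[1.6,-3.2,-0.5,0,0,0.0064,1],[1.6,-3.2,-0.5,0,0,0.0064,1],[1.6,-3.2,-0.5,0,0,0.0064,1],[1.6,-3.2,-0.5,0,0,0.0064,1],[1.6,-3.2,-0.5,0,0,0.0064,1],[1.6,-3.2,-0.5,0,0,0.0064,1]]
  ],
  "squeeze": 30
}}

```text
t: 1.1
ee_pos: [0.3467, 0.196, 0.1809]
eef_rot: [-0.0, 0.14, 0.99, -0.0]
wrist_force: [0.6, 0.8, -0.2]
opening: 0.0002
gripper_force: 0.0
```

Emit:
{"fn": "move_arm", "kwargs": {
  "series": [
    [[1.7,-3.6,-0.8,0,0,0,1],[1.7,-3.6,-0.8,0,0,0,1],[1.7,-3.6,-0.8,0,0,0,1],[1.7,-3.6,-0.8,0,0,0,1],[1.7,-3.6,-0.8,0,0,0,1],[1.7,-3.6,-0.8,0,0,0,1],[1.7,-3.6,-0.8,0,0,0,1],[1.7,-3.6,-0.8,0,0,0,1],[1.7,-3.6,-0.8,0,0,0,1],[0,-0.3,0,0,0,0,1]]
  ]
}}

```text
t: 2.1
ee_pos: [0.4998, -0.1326, 0.1072]
eef_rot: [-0.001, 0.142, 0.99, -0.0]
wrist_force: [-1.0, 1.4, -0.4]
opening: 0.0002
gripper_force: 0.0
```

```bash
python3 - <<'E'
from h import *
import cv2
o=env.get_obs();print(o['t'],o['ee_pos'],o['eef_rot'],o['wrist_force'])
a=env.read_camera("wrist");b=env.read_camera("scene")[180:290,300:470]
b=cv2.resize(b,(640,414),interpolation=cv2.INTER_CUBIC)
cv2.imwrite("pics/w1.png",a[:,:,::-1]);cv2.imwrite("pics/s1.png",b[:,:,::-1])
E
```

```text
2.1 [ 0.49981951 -0.13264843  0.10722715] [-1.07123424e-03  1.42004334e-01  9.89865437e-01 -1.92737835e-04] [-1.00683915  1.42706748 -0.38722113]
```

View pics/w1.png

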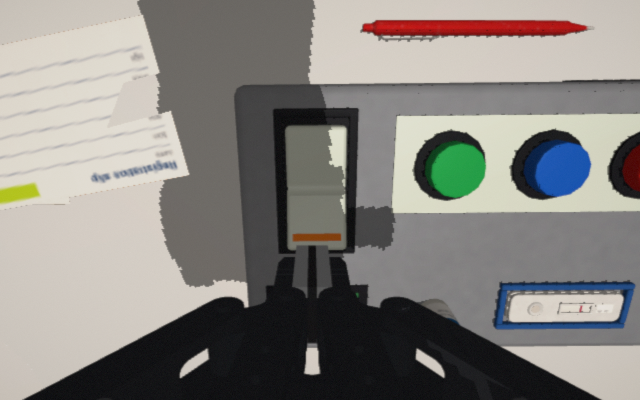

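```bash
python3 - <<'E'
from h import *
for n,uv,z in [("green",(458,169),.065),("blue",(557,169),.065),("hinge",(317,189),.060),("stripe",(317,237),.071)]: print(n,ray("wrist",uv,z).round(4))
print(env.get_obs()['ee_pos'])
E
```

```text
green [ 0.4879 -0.0463  0.065 ]
blue [0.5025 0.0038 0.065 ]
hinge [ 0.4788 -0.1209  0.06  ]
stripe [ 0.5017 -0.1277  0.071 ]
[ 0.49893659 -0.13020859  0.10849623]
```

Emit:
{"fn": "move_arm", "kwargs": {
  "series": [
    [[0,0.2,-1.0,0,0,0,1],[0,0,-1.0,0,0,0,1],[0,0,-1.0,0,0,0,1],[0,0,-0.5,0,0,0,1],[0,0,0,0,0,0,1]]
  ]
}}

```text
t: 2.7
ee_pos: [0.4988, -0.127, 0.0732]
eef_rot: [-0.001, 0.14, 0.99, 0.0]
wrist_force: [0.4, 0.2, 0.1]
opening: 0.0
gripper_force: 0.0
```

Emit:
{"fn": "move_arm", "kwargs": {
  "series": [
    [[0,-0.15,-0.3,0,0,0,1],[0,0,-0.3,0,0,0,1],[0,0,-0.3,0,0,0,1],[0,0,-0.3,0,0,0,1],[0,0,0,0,0,0,1]]
  ]
}}

```text
t: 3.2
ee_pos: [0.4995, -0.1292, 0.0621]
eef_rot: [0.0, 0.141, 0.99, -0.0]
wrist_force: [0.6, 0.4, 0.6]
opening: -0.0002
gripper_force: 0.7
```

Emit:
{"fn": "move_arm", "kwargs": {
  "series": [
    [[0,0,-0.1,0,0,0,1],[0,0,-0.1,0,0,0,1],[0,0,-0.1,0,0,0,1],[0,0,0,0,0,0,1]]
  ]
}}

```text
t: 3.6
ee_pos: [0.4995, -0.1292, 0.0617]
eef_rot: [0.001, 0.14, 0.99, -0.0]
wrist_force: [-5.9, 1.2, 20.8]
opening: 0.0003
gripper_force: 10.7
```

Emit:
{"fn": "move_arm", "kwargs": {
  "series": [
    [[0,0,2,0,0,0,1],[0,0,2,0,0,0,1],[0.1,3.3,0.4,0,0,0,1],[0.1,3.3,0,0,0,0,1],[0.1,3.3,0,0,0,0,1],[0.1,3.3,0,0,0,0,1],[0,0,0,0,0,0,1]]
  ]
}}

```text
t: 4.3
ee_pos: [0.5028, 0.0058, 0.1028]
eef_rot: [-0.001, 0.139, 0.99, 0.0]
wrist_force: [1.1, -0.1, -1.0]
opening: 0.0001
gripper_force: 0.0
```

```bash
python3 - <<'E'
from h import *
import cv2
a=env.read_camera("wrist")
cv2.imwrite("pics/w2.png",a[:,:,::-1])
o=env.get_obs();print(o['ee_pos'],o['wrist_force'])
E
```

```text
[0.50283582 0.00439165 0.10282752] [ 0.11514637  0.1168761  -0.01690283]
```

View pics/w2.png

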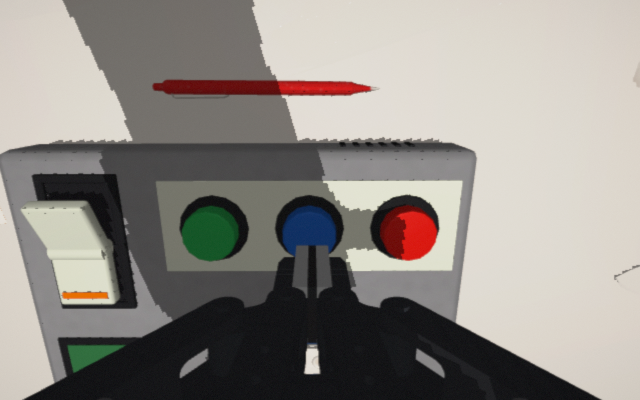

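The rocker is now over: its front end is raised at (60,225) and the striped rear is level at (85,295). The fingertips at (312,250) line up with the blue key at (308,230). Next I press blue.

Emit:
{"fn": "move_arm", "kwargs": {
  "series": [
    [[0.1,-0.05,-1.5,0,0,0,1],[0,0,-1.5,0,0,0,1],[0,0,-0.5,0,0,0,1],[0,0,-0.3,0,0,0,1],[0,0,-0.3,0,0,0,1],[0,0,-0.2,0,0,0,1],[0,0,-0.1,0,0,0,1],[0,0,-0.1,0,0,0,1],[0,0,0,0,0,0,1]]
  ]
}}

```text
t: 5.25
ee_pos: [0.5047, 0.0023, 0.059]
eef_rot: [0.0, 0.14, 0.99, -0.0]
wrist_force: [-3.5, -2.3, 5.4]
opening: -0.0001
gripper_force: 2.9
```

Emit:
{"fn": "move_arm", "kwargs": {
  "series": [
    [[0,0,-0.1,0,0,0,1],[0,0,-0.1,0,0,0,1],[0,0,0,0,0,0,1]]
  ]
}}

```text
t: 5.55
ee_pos: [0.5048, 0.0023, 0.0589]
eef_rot: [0.001, 0.14, 0.99, -0.0]
wrist_force: [-9.4, -2.3, 21.9]
opening: -0.0001
gripper_force: 10.6
```

Emit:
{"fn": "move_arm", "kwargs": {
  "series": [
    [[0,0,1.6,0,0,0,1],[0,0,2.0,0,0,0,1],[-0.5,-1.7,0.6,0,0,0,1],[-0.5,-1.7,0,0,0,0,1],[-0.5,-1.7,0,0,0,0,1],[0,0,0,0,0,0,1]]
  ]
}}

```text
t: 6.15
ee_pos: [0.4893, -0.0497, 0.0985]
eef_rot: [0.0, 0.141, 0.99, -0.0]
wrist_force: [0.9, 0.4, 0.8]
opening: -0.0003
gripper_force: 0.0
```

```bash
python3 - <<'E'
from h import *
import cv2
a=env.read_camera("wrist")
cv2.imwrite("pics/w3.png",a[:,:,::-1])
o=env.get_obs();print(o['ee_pos'],o['wrist_force'])
E
```

```text
[ 0.48956039 -0.0489258   0.09845547] [0.56590122 0.24791372 0.10920088]
```

View pics/w3.png

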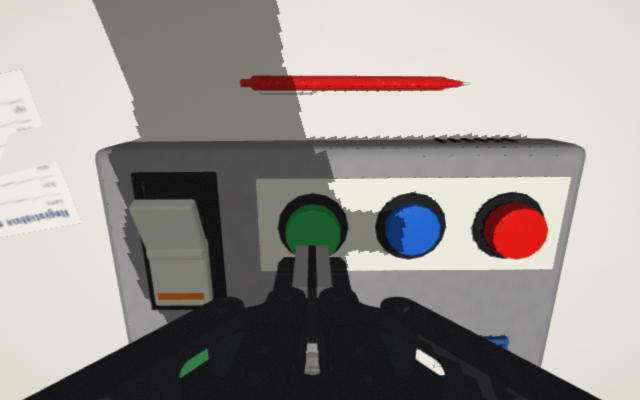

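The blue key at (412,229) now sits low and centred in its collar. The rocker is still over, and the fingertips at (312,250) line up with green at (313,228). Next I press green and hold it.

Emit:
{"fn": "move_arm", "kwargs": {
  "series": [
    [[0,0,-1.5,0,0,0,1],[0,0,-1.2,0,0,0,1],[0,0,-0.5,0,0,0,1],[0,0,-0.3,0,0,0,1],[0,0,-0.3,0,0,0,1],[0,0,-0.2,0,0,0,1],[0,0,-0.1,0,0,0,1],[0,0,-0.1,0,0,0,1],[0,0,0,0,0,0,1],[0,0,0,0,0,0,1]]
  ]
}}

```text
t: 7.2
ee_pos: [0.4894, -0.0482, 0.0588]
eef_rot: [0.001, 0.14, 0.99, 0.0]
wrist_force: [-11.2, 3.8, 22.3]
opening: -0.0001
gripper_force: 11.1
```

Emit:
{"fn": "move_arm", "kwargs": {
  "series": [
    [[0,0,0,0,0,0,1],[0,0,0,0,0,0,1],[0,0,0,0,0,0,1]]
  ]
}}

```text
t: 7.5
ee_pos: [0.4894, -0.0482, 0.0587]
eef_rot: [0.001, 0.14, 0.99, 0.0]
wrist_force: [-10.8, 3.2, 21.9]
opening: 0.0003
gripper_force: 11.0
```

```bash
python3 - <<'E'
from h import *
o=env.get_obs();print(o['ee_pos'],o['wrist_force'])
if o['ee_pos'][2]<.0598 and 8<o['wrist_force'][2]<35: print(env.close_job())
E
```

```text
[ 0.48940026 -0.04824189  0.05871639] [-10.79768444   3.17000384  21.86149359]
the job is handed in; nothing more can be done
None
```

The job is handed in, with the rocker rocked fully over, the blue key down and staying down, and the green key held fully down at about 22 N, in that order; the red key was not touched.

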